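# Load the disc carrier and hold it up level

## Task

Stack the two turned metal discs squarely on the carrier: lay the larger one centred on the carrier's round pad, then the smaller one centred on top of it, letting go of each. Then lift the loaded carrier by its upright handle and hold it still and level with its underside about 15 cm above the table, discs still in place, and finish while holding it there. Leave the tape roll, the jar and the white lid where they are.

Things in the scene. Friction and masses are not known exactly. Their poses are not given: they have to be found in the camera images.
- carrier: Loose 0.6 kg carrier: aluminium plate 164x84x6 mm, round black pad at one end, black upright handle, low steel balancing heel at the other end. Origin on its underside below the handle; z up, pad towards -x, heel towards +x. Plate x -102 to +62, y +-42 mm; heel x 28 to 58 mm, 24 mm high. With both discs on, its centre of mass is below the handle. Pad faces roughly away from the robot.
- pad (a point): Centre of the top face of the carrier's round black rubber pad, 56 mm in diameter, raised 3 mm, its top 9 mm above the carrier's underside; 65 mm from the handle's middle plane. Axes as the carrier.
- handle (a point): Middle of the handle's slab: 12 mm thick along carrier x, 36 mm wide along carrier y, top 76 mm above the carrier's underside; this point 58 mm above it. Axes as the carrier. Pinched across its thickness (fingers closing along carrier x) it hangs stiffly level; fingertips above 30 mm clear discs and heel.
- large_disc: Larger turned metal disc, plain grey, 50 mm in diameter, 6 mm thick, 92 g, lying flat on the table. Origin at the centre of its underside, z up. A fixed black vacuum sealer, 85 mm high, stands between the discs' area and the robot: carry things over it.
- small_disc: Smaller turned metal disc, plain grey, 38 mm in diameter, 5 mm thick, 44 g, lying flat on the table. Origin at the centre of its underside, z up. A fixed black vacuum sealer, 85 mm high, stands between the discs' area and the robot: carry things over it.
- packing_tape: Bystander: roll of tape lying flat, 107 mm across, 48 mm high. Origin at the centre of its underside. Beyond it a wall runs slantwise; a black plug sticks out of its outlet at about x 0.63, y 0.24, z 0.18: keep the gripper's body clear of it.
- blue_jar: Bystander: screw-lid sample jar, 48 mm in diameter, 50 mm high. Origin at the centre of its underside.
- white_lid: Bystander: ribbed jar lid, 60 mm in diameter, 13 mm high, not one of the discs. Origin at the centre of its underside.
Things that resemble listed ones, but are neither listed nor needed, are in the scene too. What is shaped like the small_disc but turquoise is not meant.

How it is judged:
By the outcome, as a careful person would: the job done as asked, in the order asked, and still so for the second after the job is handed in, while the arm keeps its last pose, push and grip.
It also fails if it takes over 69 s, if anything falls off the work surface, if the arm or the gripper's body presses on something with over 40 N, if the wrist force passes 120 N, or if a joint passes its speed limit or range.

## Robot

A 6-joint arm with a two-finger parallel gripper is mounted at the origin on the work surface; the furniture and walls round the work are solid. World frame = base frame: x ahead of the robot, y to its left, z up, the work surface at z = 0. Lengths are in m, angles in degrees, forces in N, time in s.
With the tool pointing down it reaches from about 0.25 to 0.8 m from the base axis. Payload 8.5 kg.
Tool frame: the origin (TCP) lies midway between the tips of the shut fingers; the grasp point (between the pads) lies 19 mm behind it (env.pinch_z is the distance from the TCP to the grasp point, in m); z points along the fingers, y is the line along which they close (so a half turn about z gives the same grasp; the last joint's range is limited). The gripper opens to 85 mm and grips with 20 to 120 N. Pads are 22 mm wide; open, the fingers measure 114 mm over their backs; the gripper's body (76 mm by 85 mm) begins 54 mm behind the grasp point. The pads swing forward as they close: fully open they stand 13 mm farther back than shut.
Start: joints at [76.318, 13.648, -0.773, 75.585, 0, 90], TCP at [0.124, 0.51, 0.231] pointing down, gripper open.
Joint ranges: [-152.45, 152.45], [-59.26, 108.67], [-65.41, 83.53], [-104.44, 129.93], [-82.83, 76.93], [-180, 180]. Speed limits (degrees/s): [127.2, 127.2, 159.86, 180, 180, 180].

## Interface

Orientations are given as [roll, pitch, yaw] about the fixed x, y, z axes, in that order (R = Rz(yaw) Ry(pitch) Rx(roll)).
In Python, from station import env gives the robot as it stands.
- The arm moves only by the shell command python3 -m crank 'ROWS' [FORCE]. ROWS is JSON, a list of rows, each an object with "offset": the shift along the world's x, y, z in mm, a list of three; "spin": the turn about the world's z in degrees; "hand": the opening, from 0 (shut) to 1 (fully open). In form: [{"offset": [x, y, z], "spin": spin, "hand": hand}, ...]. A call has 1 to 10 rows; each row shifts and turns the commanded pose from where the row before left it; what a row does not reach is not made up. A row lasts 1/8 s, in which the tool goes at most 62.5 mm and 10.7 degrees, less where a joint would pass 70% of its speed; a pose out of reach is approached as far as the arm can. A call is refused whole if a number of a shift passes 62.5 or a number of a turn 10.7, either way. A call with a gripper value outside its range is refused whole. The fingers move at their own pace and stop on an object; FORCE is the grip in N (left out, the last holds). Time passes only in rows, so rows that do not move let the fingers close. It gives the time, the measured TCP pose, the force, the opening and the grip force at its end, in the units of the state.
- env.sense(): the state, without advancing time (a new reading comes with each control period).
- env.read_camera(name): name is "scene" or "side" or "wrist"; returns a dict with "image" (480x640x3 uint8, blue, green, red), "fx", "fy", "cx", "cy" (pixels), "pose" (4x4, takes a point from camera to world coordinates). Camera axes: x right, y up, looking along -z (the intrinsics and any distortion apply to the point x, -y, -z); pixel columns grow to the right and rows downward; lengths in m; the calibration is good to about 2 mm. A picture is of the moment at which its call begins. There is no depth.
- env.job_done(): hands the job in; it is judged then, once.
Trained networks look in a picture, given as the dict that the camera call returned (one of the last four; its "shot" number tells which), for a name from the list of things; names that differ only in an ending like _2 or _b are one class to them, and where a whole thing is asked for, a point or a joint stands for the part that bears it (a point fixed in the world has none). Each returns a list of dicts, best first, with "p" (0 to 1); they miss things now and then, are a little off and sometimes report something else, mostly with a low value. They report only what shows in the picture. A call takes as long as a camera call. They do not tell look-alikes from the thing itself.
- env.look_for(label, picture): "bbox" ([centre column, centre row, width, height] in pixels, round what is visible of it).
- env.silhouettes(label, picture): "mask" (480x640 bool, what is visible of it) and "bbox" ([centre column, centre row, width, height] in pixels, round what is visible of it).
- env.mark_of(label, picture): "position" ([column, row] in pixels: a listed point, or the origin of a listed thing).
The state is a dict: "clock": time; "joint_positions": joint angles; "qd": joint speeds; "effort": joint torques, N m; "ee_pos": TCP position; "ee_rot": TCP orientation; "wrist_force": force on the tool from outside, world axes, zero at the start; "wrist_torque": the same for the moment, N m; "gripper_width": opening from 0.0 (shut) to 1.0 (fully open); "finger_force": force on a finger pad.
Only numpy, scipy, OpenCV 4.12 (cv2) and the standard library are available. Lean on these libraries where they do the work, as an engineer would, in place of code of your own. Each camera call takes 0.05 s, during which the arm holds its last target. There are 200 camera calls.

## Working session

There is one attempt and no reset: what is moved stays moved. The work goes in short steps, Python scripts to look and compute and a shell command to move; the robot and the scene stay as the last step left them, time stands still between calls to the robot, and variables do not carry over. Pictures are saved under pics/ and viewed, at most 11 in all, crops included, and the job is handed in when it is done.

```bash
mkdir -p pics; ls
cat > h.py <<'E'
import numpy as np, cv2
from station import env
def ray(pic,px):
    T=np.array(pic["pose"]); d=np.array([(px[0]-pic["cx"])/pic["fx"],-(px[1]-pic["cy"])/pic["fy"],-1.])
    return T[:3,3],T[:3,:3]@d
def at(pic,px,z):
    o,d=ray(pic,px); return o+d*(z-o[2])/d[2]
def proj(pic,P):
    T=np.array(pic["pose"]); c=T[:3,:3].T@(np.array(P)-T[:3,3])
    return [pic["cx"]+pic["fx"]*c[0]/-c[2], pic["cy"]-pic["fy"]*c[1]/-c[2]]
E
python3 - <<'E'
from h import *
for n in ["scene","side","wrist"]:
    p=env.read_camera(n); cv2.imwrite(f"pics/{n}0.png",p["image"])
    print(n,[k for k in p], p["fx"],np.round(np.array(p["pose"])[:3],3).tolist())
    for l,z in [("carrier",0),("pad",.009),("handle",.058),("large_disc",0),("small_disc",0),("packing_tape",0),("blue_jar",0),("white_lid",0)]:
        for r in env.mark_of(l,p)[:4]:
            print(l,round(r["p"],2),np.round(r["position"]),np.round(at(p,r["position"],z),3))
E
```

```text
pics
scene ['image', 'fx', 'fy', 'cx', 'cy', 'pose', 'shot'] 604.6611572382697 [[-0.845, 0.276, -0.457, 0.036], [-0.534, -0.414, 0.737, 0.949], [0.014, 0.867, 0.498, 0.677]]
carrier 0.9 [353. 310.] [0.452 0.157 0.   ]
carrier 0.59 [280. 286.] [0.607 0.168 0.   ]
pad 0.79 [330. 296.] [0.504 0.152 0.009]
pad 0.59 [269. 354.] [0.505 0.345 0.009]
handle 0.88 [355. 285.] [0.451 0.158 0.058]
large_disc 0.8 [303. 260.] [0.623 0.066 0.   ]
small_disc 0.71 [318. 230.] [ 0.665 -0.061  0.   ]
small_disc 0.42 [292. 216.] [ 0.75 -0.08  0.  ]
packing_tape 0.78 [269. 354.] [0.51  0.337 0.   ]
packing_tape 0.45 [301. 262.] [0.622 0.073 0.   ]
blue_jar 0.82 [329. 200.] [ 0.721 -0.2    0.   ]
white_lid 0.98 [283. 287.] [0.601 0.168 0.   ]
side ['image', 'fx', 'fy', 'cx', 'cy', 'pose', 'shot'] 457.0476651743093 [[0.951, 0.186, -0.247, 0.366], [-0.309, 0.616, -0.725, -0.577], [0.017, 0.765, 0.643, 0.651]]
carrier 0.77 [242. 250.] [0.441 0.175 0.   ]
pad 0.72 [272. 248.] [0.503 0.152 0.009]
handle 0.81 [238. 231.] [0.438 0.169 0.058]
large_disc 0.85 [339. 266.] [0.625 0.068 0.   ]
small_disc 0.66 [378. 302.] [ 0.663 -0.051  0.   ]
packing_tape 0.87 [259. 202.] [0.514 0.337 0.   ]
blue_jar 0.87 [442. 360.] [ 0.715 -0.203  0.   ]
white_lid 0.84 [305. 238.] [0.584 0.175 0.   ]
wrist ['image', 'fx', 'fy', 'cx', 'cy', 'pose', 'shot'] 345.71976007438747 [[0.238, -0.937, -0.257, 0.06], [0.971, 0.229, 0.064, 0.525], [-0.0, -0.265, 0.964, 0.372]]
```

View pics/scene0.png

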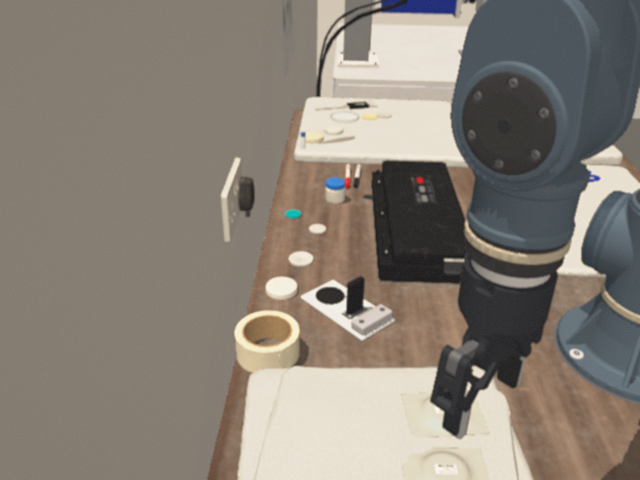

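View pics/side0.png

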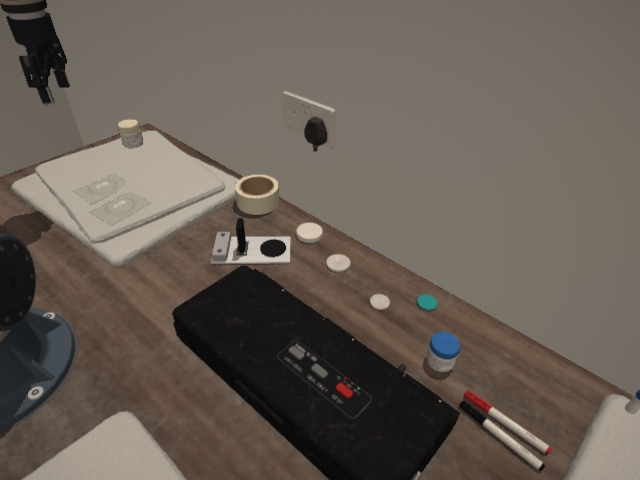

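Scene view: lid (283,287), pale disc (301,259), smaller pale disc (318,229), turquoise decoy (292,214), carrier handle (355,295), pad (330,296). The large disc should be (301,259), since the one at (283,287) is a thicker, ribbed lid. The small disc should be (318,229), the grey one. I'll confirm both in a crop and measure the sealer and wall.

Run:
```python
from h import *
p=env.read_camera("side"); q=env.read_camera("scene")
a=cv2.resize(p["image"][210:330,200:460],None,fx=3,fy=3,interpolation=cv2.INTER_CUBIC)
cv2.imwrite("pics/crop1.png",a)
# sealer top corners (side image), z=.085
for px in [(246,268),(175,318),(456,413)]: print("sealer",np.round(at(p,px,.085),3))
for px in [(378,172),(385,270),(380,215)]: print("sealer sc",np.round(at(q,px,.085),3))
for px in [(300,215),(500,335),(600,390)]: print("wallfoot",np.round(at(p,px,0),3))
for pic in (p,q):
  for l in ("large_disc","small_disc","white_lid"):
    for r in env.silhouettes(l,pic)[:2]:
      ys,xs=np.nonzero(r["mask"]); W=np.array([at(pic,(x,y),.005) for x,y in zip(xs,ys)])
      print(l,round(r["p"],2),np.round(r["bbox"]),W.mean(0).round(3),"ext",np.ptp(W[:,:2],axis=0).round(3),pic["image"][ys,xs].mean(0).round())
s=env.sense(); print({k:np.round(s[k],3).tolist() for k in("clock","ee_pos","ee_rot","gripper_width","wrist_force","finger_force")},env.pinch_z)
```

```text
sealer [0.43  0.026 0.085]
sealer [ 0.301 -0.055  0.085]
sealer [ 0.645 -0.332  0.085]
sealer sc [ 0.617 -0.248  0.085]
sealer sc [0.41  0.123 0.085]
sealer sc [ 0.513 -0.057  0.085]
wallfoot [0.596 0.259 0.   ]
wallfoot [ 0.84  -0.187  0.   ]
wallfoot [ 0.93  -0.331  0.   ]
large_disc 0.86 [338. 264.  25.  18.] [0.624 0.072 0.005] ext [0.052 0.057] [148. 163. 176.]
small_disc 0.66 [381. 307.  21.  22.] [ 0.663 -0.055  0.005] ext [0.039 0.041] [144. 158. 171.]
small_disc 0.58 [429. 302.  20.  18.] [ 0.748 -0.082  0.005] ext [0.038 0.039] [119. 128.  44.]
white_lid 0.58 [310. 233.  30.  20.] [0.595 0.184 0.005] ext [0.06 0.07] [157. 175. 188.]
large_disc 0.8 [301. 256.  23.  17.] [0.627 0.068 0.005] ext [0.052 0.055] [202. 220. 230.]
small_disc 0.41 [294. 214.  13.   9.] [ 0.753 -0.087  0.005] ext [0.04  0.042] [164. 178.  38.]
white_lid 0.79 [282. 286.  31.  24.] [0.599 0.177 0.005] ext [0.066 0.072] [208. 226. 234.]
{'clock': 1.75, 'ee_pos': [0.124, 0.51, 0.231], 'ee_rot': [-179.994, 0.0, 166.317], 'gripper_width': 1.0, 'wrist_force': [-0.524, -0.19, 0.192], 'finger_force': 0.0} 0.0187
```

View pics/crop1.png

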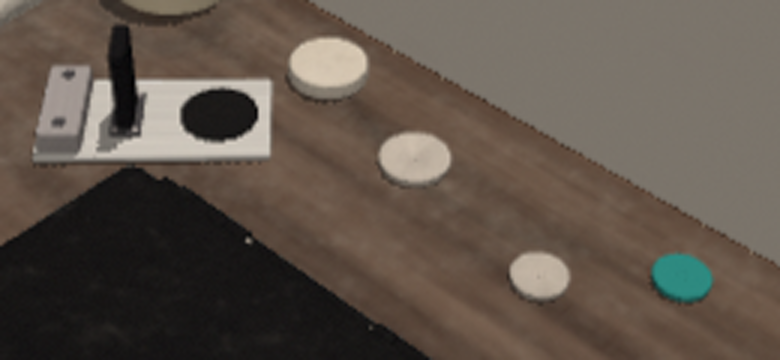

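Confirmed in the crop: lid (328,68), large disc (415,158), small disc (540,276), turquoise decoy (682,278). Now I'll move over the work for a wrist look.

```bash
python3 -m crank '[{"offset":[38,-39,0],"spin":4.5,"hand":1},{"offset":[38,-39,0],"spin":4.5,"hand":1},{"offset":[38,-39,0],"spin":4.5,"hand":1},{"offset":[38,-39,0],"spin":4.5,"hand":0.8},{"offset":[38,-39,0],"spin":4.5,"hand":0.8},{"offset":[38,-39,0],"spin":4.5,"hand":0.8},{"offset":[38,-39,0],"spin":4.5,"hand":0.8},{"offset":[38,-39,0],"spin":4.5,"hand":0.8},{"offset":[38,-39,0],"spin":4.5,"hand":0.8},{"offset":[38,-39,0],"spin":4.5,"hand":0.8}]' 40
cat > look.py <<'E'
from h import *
import sys
p=env.read_camera("wrist"); cv2.imwrite(f"pics/{sys.argv[1]}.png",p["image"])
for l,z in [("carrier",0),("pad",.009),("handle",.058),("large_disc",0),("small_disc",0),("white_lid",0)]:
    for r in env.mark_of(l,p)[:3]:
        print(l,round(r["p"],2),np.round(r["position"]),np.round(at(p,r["position"],z),4))
for l,z in [("large_disc",.006),("small_disc",.005),("pad",.006)]:
    for r in env.silhouettes(l,p)[:2]:
        ys,xs=np.nonzero(r["mask"]); W=np.array([at(p,(x,y),z) for x,y in zip(xs,ys)])
        rr=cv2.minAreaRect((W[:,:2]*1000).astype(np.float32))
        print(l,"sil",round(r["p"],2),"mean",W.mean(0).round(4),"rect",np.round(rr[0],1),np.round(rr[1],1),round(rr[2],1))
s=env.sense(); print({k:np.round(s[k],3).tolist() for k in("clock","joint_positions","ee_pos","ee_rot","gripper_width","wrist_force")})
E
python3 look.py w1
```

```text
clock: 3.0
ee_pos: [0.5053, 0.1185, 0.2314]
ee_rot: [-180.0, 0.0, -148.5]
wrist_force: [1.2, 0.8, -0.3]
gripper_width: 0.801
finger_force: 0.0
pad 0.69 [342. 225.] [0.506  0.1539 0.009 ]
handle 0.7 [398. 191.] [0.4447 0.1704 0.058 ]
large_disc 0.62 [228. 275.] [0.6255 0.0746 0.    ]
small_disc 0.79 [110. 246.] [ 0.664  -0.0545  0.    ]
small_disc 0.74 [ 59. 295.] [ 0.7511 -0.0819 -0.    ]
white_lid 0.71 [315. 299.] [0.5993 0.1764 0.    ]
large_disc sil 0.84 mean [0.6201 0.0709 0.006 ] rect [620.5  71.1] [45.8 49.5] 18.5
small_disc sil 0.79 mean [ 0.7464 -0.0804  0.005 ] rect [745.9 -80.5] [37.6 38.7] 31.4
small_disc sil 0.72 mean [ 0.6617 -0.0528  0.005 ] rect [661.5 -52.6] [37. 39.] 69.5
pad sil 0.72 mean [0.4588 0.1645 0.006 ] rect [462.6 165. ] [ 86.8 164.5] 73.2
{'clock': 3.5, 'joint_positions': [13.502, 12.931, -1.694, 75.354, -0.004, -17.896], 'ee_pos': [0.504, 0.121, 0.232], 'ee_rot': [-179.99, 0.019, -148.602], 'gripper_width': 0.802, 'wrist_force': [-0.032, 0.268, -0.128]}
```

View pics/w1.png

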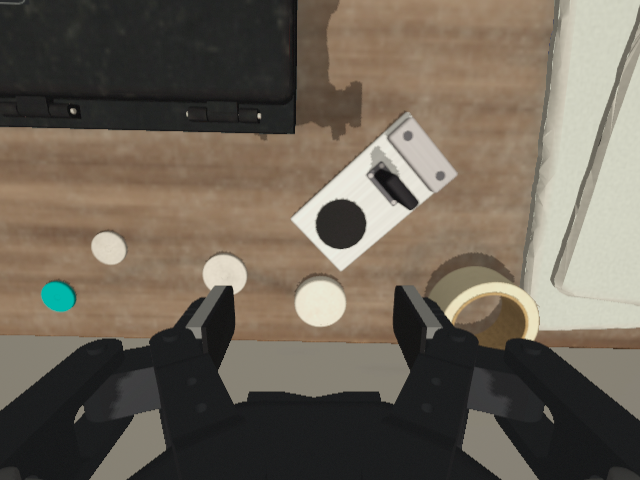

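Wrist view: pad (341,224), handle (390,185), large disc (225,274), small (109,247), turquoise (58,296), lid (320,301). The carrier fits 164 mm long at yaw about 163. Next I'll go above the large disc.

```bash
python3 -m crank '[{"offset":[40,-17,-35],"spin":0,"hand":0.75},{"offset":[40,-17,-35],"spin":0,"hand":0.75},{"offset":[41,-15,-52],"spin":0,"hand":0.75},{"offset":[0,0,0],"spin":0,"hand":0.75},{"offset":[0,0,0],"spin":0,"hand":0.75}]'
python3 look.py w2
```

```text
clock: 4.12
ee_pos: [0.6214, 0.0729, 0.1137]
ee_rot: [180.0, -0.0, -148.6]
wrist_force: [0.0, 0.4, 0.6]
gripper_width: 0.754
finger_force: 0.0
carrier 0.91 [570.  91.] [0.4444 0.1697 0.    ]
pad 0.58 [501. 155.] [0.5047 0.1521 0.009 ]
large_disc 0.84 [313. 235.] [0.6233 0.0718 0.    ]
small_disc 0.7 [ 61. 271.] [ 0.7507 -0.0818  0.    ]
small_disc 0.58 [141. 196.] [ 0.6639 -0.0522  0.    ]
white_lid 0.74 [447. 278.] [0.5981 0.1806 0.    ]
large_disc sil 0.85 mean [0.6241 0.0715 0.006 ] rect [624.5  71.5] [48.7 48.7] 31.3
large_disc sil 0.57 mean [ 0.6625 -0.052   0.006 ] rect [662.8 -51.9] [36.2 38.7] 31.3
small_disc sil 0.9 mean [ 0.7482 -0.0796  0.005 ] rect [748.3 -79.7] [37. 39.] 68.8
small_disc sil 0.82 mean [ 0.6629 -0.0525  0.005 ] rect [663.2 -52.6] [37.5 38. ] 72.9
{'clock': 4.625, 'joint_positions': [6.643, 26.686, 1.329, 64.606, -0.004, -24.687], 'ee_pos': [0.622, 0.072, 0.114], 'ee_rot': [-179.98, 0.032, -148.67], 'gripper_width': 0.746, 'wrist_force': [-0.151, -0.036, 0.178]}
```

View pics/w2.png

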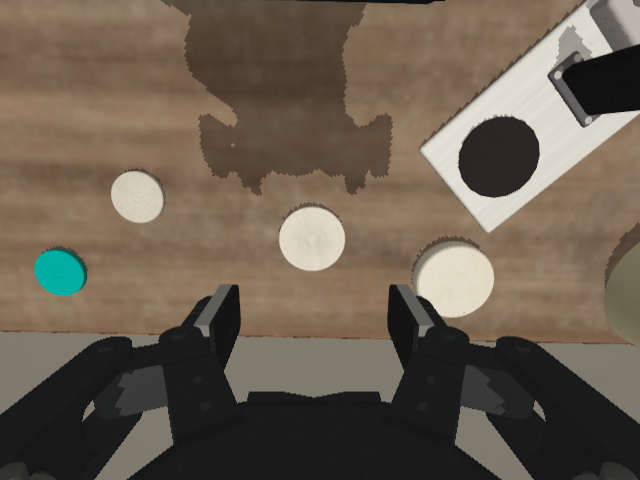

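Wrist view: large disc centred at (312,238), between the fingers; carrier pad (499,156), lid (454,278). Descending.

```bash
python3 -m crank '[{"offset":[2,-1,-50],"spin":0,"hand":0.7},{"offset":[0,0,-45],"spin":0,"hand":0.7},{"offset":[0,0,-14],"spin":0,"hand":0.7},{"offset":[0,0,0],"spin":0,"hand":0.7},{"offset":[0,0,-2],"spin":0,"hand":0.7},{"offset":[0,0,0],"spin":0,"hand":0.7}]'; python3 -m crank '[{"offset":[0,0,-1],"spin":0,"hand":0.7},{"offset":[0,0,0],"spin":0,"hand":0.7}]'
```

```text
clock: 5.38
ee_pos: [0.6249, 0.0714, 0.0039]
ee_rot: [-179.9, 0.1, -148.7]
wrist_force: [-0.3, 1.3, 0.6]
gripper_width: 0.7
finger_force: 0.0
clock: 5.62
ee_pos: [0.6241, 0.0713, 0.0018]
ee_rot: [-180.0, 0.0, -148.7]
wrist_force: [0.1, -0.5, -1.2]
gripper_width: 0.701
finger_force: 0.0
```

```bash
python3 -m crank '[{"offset":[0,0,-1.5],"spin":0,"hand":0.7},{"offset":[0,0,0],"spin":0,"hand":0.7}]'; python3 -m crank '[{"offset":[0,0,-1],"spin":0,"hand":0.7},{"offset":[0,0,0],"spin":0,"hand":0.7}]'
```

```text
clock: 5.88
ee_pos: [0.6238, 0.0713, -0.0003]
ee_rot: [180.0, -0.0, -148.7]
wrist_force: [0.0, 0.3, -0.5]
gripper_width: 0.7
finger_force: 0.0
clock: 6.12
ee_pos: [0.6238, 0.0713, -0.0012]
ee_rot: [-180.0, -0.0, -148.7]
wrist_force: [-0.2, 0.7, 0.1]
gripper_width: 0.703
finger_force: 0.0
```

```bash
python3 -m crank '[{"offset":[0,0,0],"spin":0,"hand":0.5},{"offset":[0,0,0],"spin":0,"hand":0.4},{"offset":[0,0,0],"spin":0,"hand":0.4},{"offset":[0,0,0],"spin":0,"hand":0.4}]' 30
```

```text
clock: 6.62
ee_pos: [0.6239, 0.0713, -0.0007]
ee_rot: [-180.0, 0.0, -148.7]
wrist_force: [-2.5, -1.0, 5.0]
gripper_width: 0.561
finger_force: 30.4
```

```bash
python3 -m crank '[{"offset":[0,0,50],"spin":0,"hand":0.4},{"offset":[0,0,60],"spin":0,"hand":0.4},{"offset":[-24,16,0],"spin":-9.4,"hand":0.4},{"offset":[-24,16,0],"spin":-9.4,"hand":0.4},{"offset":[-24,16,0],"spin":-9.4,"hand":0.4},{"offset":[-24,16,0],"spin":-9.4,"hand":0.4},{"offset":[-23,17,0],"spin":-9.4,"hand":0.4},{"offset":[0,0,0],"spin":0,"hand":0.4},{"offset":[0,0,0],"spin":0,"hand":0.4}]'
cat >> h.py <<'E'
def seg(pic,lab,z,minA=0):
    out=[]
    for r in env.silhouettes(lab,pic):
        ys,xs=np.nonzero(r["mask"]); W=np.array([at(pic,(x,y),z) for x,y in zip(xs,ys)])
        out.append((round(r["p"],2),cv2.minAreaRect((W[:,:2]*1000).astype(np.float32))))
    return out
E
python3 look.py w3; cat > px.py <<'E'
E
rm px.py
```

```text
clock: 7.75
ee_pos: [0.5054, 0.1522, 0.1089]
ee_rot: [180.0, 0.0, 164.5]
wrist_force: [0.2, -1.4, -0.9]
gripper_width: 0.561
finger_force: 31.4
carrier 0.75 [316. 144.] [0.4432 0.1705 0.    ]
pad 0.59 [313. 233.] [0.5017 0.1525 0.009 ]
handle 0.92 [319. 147.] [0.4444 0.1719 0.058 ]
handle 0.53 [313. 306.] [0.5336 0.1433 0.058 ]
large_disc 0.85 [313. 304.] [0.5598 0.1358 0.    ]
small_disc 0.65 [142. 455.] [ 0.6626 -0.0541  0.    ]
white_lid 0.62 [378. 327.] [0.5938 0.181  0.    ]
large_disc sil 0.89 mean [0.5573 0.1369 0.006 ] rect [558.8 136.4] [86.1 92.2] 76.9
small_disc sil 0.9 mean [ 0.6593 -0.0494  0.005 ] rect [660.3 -50.7] [17.4 41.6] 31.8
pad sil 0.8 mean [0.4483 0.1698 0.006 ] rect [462.  165.9] [ 84.  161.5] 73.6
{'clock': 8.25, 'joint_positions': [16.766, 17.945, -13.478, 58.587, -0.006, 32.452], 'ee_pos': [0.505, 0.152, 0.109], 'ee_rot': [-179.99, -0.004, 164.314], 'gripper_width': 0.563, 'wrist_force': [-1.182, -0.568, -1.334]}
```

View pics/w3.png

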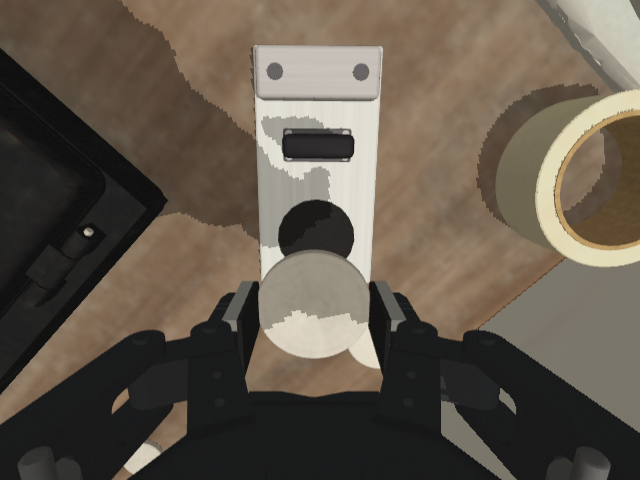

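Wrist view: held disc at (313,304) covers part of the pad (316,237); carrier edges are parallel to the image, so the yaw is right. Measuring the disc and the pad.

Run:
```python
from h import *
from scipy.optimize import least_squares
p=env.read_camera("wrist"); s=env.sense(); print(s["ee_pos"])
for r in env.silhouettes("large_disc",p)[:1]:
    c=max(cv2.findContours(r["mask"].astype(np.uint8),0,1)[0],key=len)[:,0]
    W=np.array([at(p,q,s["ee_pos"][2]+.0065) for q in c])[:,:2]*1000
    print("disc",r["p"],cv2.minEnclosingCircle(W.astype(np.float32)),cv2.fitEllipse(W.astype(np.float32)))
g=p["image"].max(2)
m=np.zeros_like(g); m[190:260,270:360]=(g[190:260,270:360]<60)
n,lab,st,_=cv2.connectedComponentsWithStats(m); i=lab[225,316]; m=(lab==i).astype(np.uint8); print("pad comp",st[i])
c=max(cv2.findContours(m,0,1)[0],key=len)[:,0]; c=c[c[:,1]<238]
W=np.array([at(p,q,.009) for q in c])[:,:2]*1000
f=least_squares(lambda v:np.hypot(*(W-v[:2]).T)-28,[505,152],loss="soft_l1"); print("pad",f.x,np.abs(f.fun).mean())
```

```text
[0.50497337 0.15214333 0.1088587 ]
disc 0.74 ((505.6800537109375, 151.28025817871094), 25.306333541870117) ((505.7380676269531, 151.3031005859375), (48.079681396484375, 50.44647216796875), 73.26314544677734)
pad comp [ 279  201   75   58 3232]
pad [506.84255172 152.70763779] 0.41883542192429785
```

```bash
python3 -m crank '[{"offset":[1,1,-50],"spin":0,"hand":0.4},{"offset":[0,0,-35],"spin":0,"hand":0.4},{"offset":[0,0,-11],"spin":0,"hand":0.4},{"offset":[0,0,0],"spin":0,"hand":0.4},{"offset":[0,0,-2],"spin":0,"hand":0.4},{"offset":[0,0,0],"spin":0,"hand":0.4}]'; python3 -m crank '[{"offset":[0,0,-1],"spin":0,"hand":0.4},{"offset":[0,0,0],"spin":0,"hand":0.4}]'
```

```text
clock: 9.1
ee_pos: [0.5067, 0.1535, 0.0119]
ee_rot: [179.9, 0.1, 164.3]
wrist_force: [0.5, -0.4, -0.6]
gripper_width: 0.56
finger_force: 31.4
clock: 9.35
ee_pos: [0.506, 0.1533, 0.0102]
ee_rot: [180.0, 0.0, 164.3]
wrist_force: [-0.7, -0.0, -1.3]
gripper_width: 0.559
finger_force: 31.4
```

```bash
python3 -m crank '[{"offset":[0,0,-1],"spin":0,"hand":0.4},{"offset":[0,0,0],"spin":0,"hand":0.4}]'; python3 -m crank '[{"offset":[0,0,-0.5],"spin":0,"hand":0.4},{"offset":[0,0,0],"spin":0,"hand":0.4}]'
```

```text
clock: 9.6
ee_pos: [0.5058, 0.1532, 0.0088]
ee_rot: [-180.0, -0.0, 164.3]
wrist_force: [0.0, -0.3, -0.8]
gripper_width: 0.557
finger_force: 31.4
clock: 9.85
ee_pos: [0.5059, 0.1533, 0.0084]
ee_rot: [-180.0, -0.0, 164.3]
wrist_force: [0.1, 0.4, -1.2]
gripper_width: 0.558
finger_force: 31.5
```

```bash
python3 -m crank '[{"offset":[0,0,-0.7],"spin":0,"hand":0.4},{"offset":[0,0,0],"spin":0,"hand":0.4}]'; python3 -m crank '[{"offset":[0,0,-0.7],"spin":0,"hand":0.4},{"offset":[0,0,0],"spin":0,"hand":0.4}]'
```

```text
clock: 10.1
ee_pos: [0.5059, 0.1533, 0.0082]
ee_rot: [180.0, 0.0, 164.3]
wrist_force: [-1.4, -0.4, 6.7]
gripper_width: 0.557
finger_force: 32.2
clock: 10.35
ee_pos: [0.506, 0.1533, 0.0081]
ee_rot: [180.0, 0.0, 164.3]
wrist_force: [-4.1, -1.2, 13.6]
gripper_width: 0.556
finger_force: 33.0
```

Contact. Releasing and lifting.

```bash
python3 -m crank '[{"offset":[0,0,1],"spin":0,"hand":0.56},{"offset":[0,0,0],"spin":0,"hand":0.62},{"offset":[0,0,0],"spin":0,"hand":0.72},{"offset":[0,0,0],"spin":0,"hand":0.72},{"offset":[0,0,20],"spin":0,"hand":0.72},{"offset":[0,0,40],"spin":0,"hand":0.72},{"offset":[0,0,40],"spin":0,"hand":0.72},{"offset":[0,0,0],"spin":0,"hand":0.72},{"offset":[0,0,0],"spin":0,"hand":0.72}]'
cat > meas.py <<'E'
from h import *
from scipy.optimize import least_squares
p=env.read_camera("wrist"); s=env.sense(); print("tcp",np.round(s["ee_pos"],4),s["clock"]); cv2.imwrite("pics/m.png",p["image"])
def circ(r,z,R):
    c=max(cv2.findContours(r["mask"].astype(np.uint8),0,1)[0],key=len)[:,0]
    W=np.array([at(p,q,z) for q in c])[:,:2]*1000
    f=least_squares(lambda v:np.hypot(*(W-v[:2]).T)-R,W.mean(0),loss="soft_l1"); return round(r["p"],2),f.x.round(1),np.abs(f.fun).mean().round(2)
for l,z,R in (("large_disc",.015,25),("small_disc",.020,19),("large_disc",.006,25),("small_disc",.005,19)):
    for r in env.silhouettes(l,p)[:2]: print(l,z,circ(r,z,R))
for r in env.silhouettes("carrier",p)[:1]:
    ys,xs=np.nonzero(r["mask"]); W=np.array([at(p,(x,y),.006) for x,y in zip(xs,ys)])
    print("carrier",cv2.minAreaRect((W[:,:2]*1000).astype(np.float32)))
for l,z in (("pad",.009),("handle",.058),("carrier",0)):
    for r in env.mark_of(l,p)[:1]: print(l,r["p"],at(p,r["position"],z).round(4))
E
python3 meas.py; cp pics/m.png pics/w4.png
```

```text
clock: 11.48
ee_pos: [0.5057, 0.1532, 0.1076]
ee_rot: [-180.0, -0.0, 164.3]
wrist_force: [-0.6, -0.5, -0.3]
gripper_width: 0.716
finger_force: 0.0
tcp [0.5053 0.1531 0.1071] 11.525
large_disc 0.015 (0.64, array([507.3, 152.1]), np.float64(0.46))
small_disc 0.02 (0.87, array([647.4, -35.8]), np.float64(2.9))
large_disc 0.006 (0.64, array([509.9, 151.4]), np.float64(0.53))
small_disc 0.005 (0.87, array([659.3, -50. ]), np.float64(2.72))
carrier ((462.0023193359375, 165.30197143554688), (84.7269058227539, 162.56321716308594), 73.95708465576172)
handle 0.65 [0.4436 0.1723 0.058 ]
carrier 0.85 [0.4417 0.1705 0.    ]
```

View pics/w4.png

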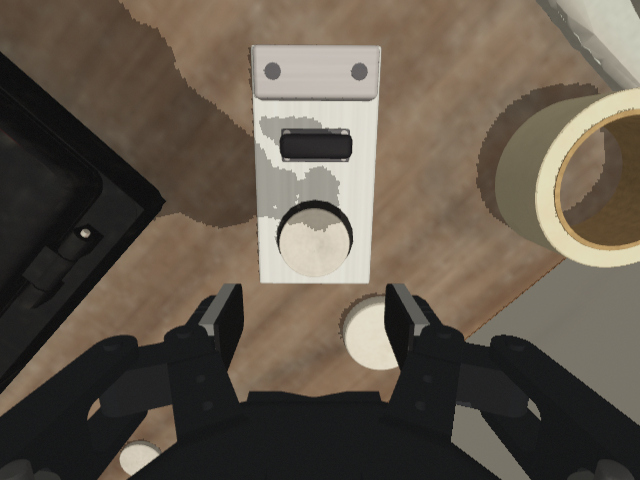

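Wrist view: large disc at (315,240), centred on the pad to about 0.7 mm, with the dark rim even left and right. Next, the small disc.

```bash
python3 -m crank '[{"offset":[31,-41,0],"spin":0,"hand":0.65},{"offset":[31,-41,0],"spin":0,"hand":0.65},{"offset":[32,-41,0],"spin":0,"hand":0.65},{"offset":[32,-41,0],"spin":0,"hand":0.65},{"offset":[32,-42,0],"spin":0,"hand":0.62},{"offset":[0,0,0],"spin":0,"hand":0.62},{"offset":[0,0,0],"spin":0,"hand":0.62}]'
python3 meas.py
```

```text
clock: 12.8
ee_pos: [0.6634, -0.0528, 0.1075]
ee_rot: [-180.0, -0.1, 164.3]
wrist_force: [-0.6, 0.6, -0.5]
gripper_width: 0.624
finger_force: 0.0
tcp [ 0.6633 -0.0522  0.1077] 12.85
small_disc 0.02 (0.92, array([659.9, -52. ]), np.float64(1.44))
small_disc 0.02 (0.75, array([739.2, -77.8]), np.float64(1.34))
small_disc 0.005 (0.92, array([663.9, -53. ]), np.float64(0.38))
small_disc 0.005 (0.75, array([748.4, -80.6]), np.float64(0.42))
```

```bash
python3 -m crank '[{"offset":[0.5,-0.5,-50],"spin":0,"hand":0.6},{"offset":[0,0,-42],"spin":0,"hand":0.6},{"offset":[0,0,-12],"spin":0,"hand":0.6},{"offset":[0,0,0],"spin":0,"hand":0.6},{"offset":[0,0,-2.5],"spin":0,"hand":0.6},{"offset":[0,0,0],"spin":0,"hand":0.6}]'; python3 -m crank '[{"offset":[0,0,0],"spin":0,"hand":0.45},{"offset":[0,0,0],"spin":0,"hand":0.3},{"offset":[0,0,0],"spin":0,"hand":0.3},{"offset":[0,0,0],"spin":0,"hand":0.3}]' 30
```

```text
clock: 14.0
ee_pos: [0.6653, -0.0533, 0.0029]
ee_rot: [180.0, 0.1, 164.3]
wrist_force: [0.3, 0.2, 0.3]
gripper_width: 0.6
finger_force: 0.0
clock: 14.5
ee_pos: [0.6649, -0.0533, 0.0028]
ee_rot: [180.0, 0.1, 164.3]
wrist_force: [-1.8, 0.1, 5.7]
gripper_width: 0.407
finger_force: 29.2
```

```bash
python3 -m crank '[{"offset":[0,0,50],"spin":0,"hand":0.3},{"offset":[0,0,60],"spin":0,"hand":0.3},{"offset":[-31,41,0],"spin":0,"hand":0.3},{"offset":[-31,41,0],"spin":0,"hand":0.3},{"offset":[-32,41,0],"spin":0,"hand":0.3},{"offset":[-32,41,0],"spin":0,"hand":0.3},{"offset":[-32,41,0],"spin":0,"hand":0.3},{"offset":[0,0,0],"spin":0,"hand":0.3},{"offset":[0,0,0],"spin":0,"hand":0.3}]'
python3 - <<'E'
from h import *
from scipy.optimize import least_squares
p=env.read_camera("wrist"); s=env.sense(); z0=s["ee_pos"][2]; print(s["ee_pos"]); cv2.imwrite("pics/w5.png",p["image"])
for l in ("small_disc","large_disc"):
  for r in env.silhouettes(l,p)[:3]:
    c=max(cv2.findContours(r["mask"].astype(np.uint8),0,1)[0],key=len)[:,0]
    for z,R in ((z0+.0025,19),(.015,25)):
        W=np.array([at(p,q,z) for q in c])[:,:2]*1000
        f=least_squares(lambda v:np.hypot(*(W-v[:2]).T)-R,W.mean(0),loss="soft_l1",f_scale=.5); print(l,round(r["p"],2),np.round(r["bbox"]),R,f.x.round(1),np.abs(f.fun).mean().round(2))
E
```

```text
clock: 15.62
ee_pos: [0.5068, 0.1519, 0.112]
ee_rot: [180.0, 0.1, 164.4]
wrist_force: [-0.8, -0.4, -1.3]
gripper_width: 0.401
finger_force: 30.0
[0.50709751 0.15142329 0.11181334]
small_disc 0.71 [312. 295.  78.  78.] 19 [504.8 151.7] 0.65
small_disc 0.71 [312. 295.  78.  78.] 25 [548.5 139.3] 6.56
large_disc 0.74 [316. 234.  66.  57.] 19 [472.1 162.2] 5.24
large_disc 0.74 [316. 234.  66.  57.] 25 [506.9 152.5] 2.66
```

View pics/w5.png

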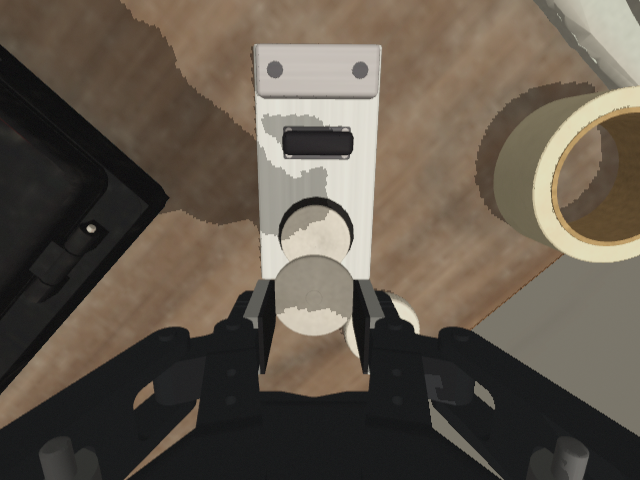

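```bash
python3 -m crank '[{"offset":[1.5,0.7,-50],"spin":0,"hand":0.3},{"offset":[0,0,-30],"spin":0,"hand":0.3},{"offset":[0,0,-9],"spin":0,"hand":0.3},{"offset":[0,0,0],"spin":0,"hand":0.3},{"offset":[0,0,-2],"spin":0,"hand":0.3},{"offset":[0,0,0],"spin":0,"hand":0.3}]'; python3 -m crank '[{"offset":[0,0,-1],"spin":0,"hand":0.3},{"offset":[0,0,0],"spin":0,"hand":0.3}]';  python3 -m crank '[{"offset":[0,0,-0.7],"spin":0,"hand":0.3},{"offset":[0,0,0],"spin":0,"hand":0.3}]'
```

```text
clock: 16.52
ee_pos: [0.5086, 0.1526, 0.0214]
ee_rot: [180.0, 0.1, 164.3]
wrist_force: [0.2, -1.1, 0.0]
gripper_width: 0.409
finger_force: 30.0
clock: 16.77
ee_pos: [0.508, 0.1525, 0.0198]
ee_rot: [180.0, 0.0, 164.3]
wrist_force: [0.2, -0.1, -0.2]
gripper_width: 0.402
finger_force: 30.0
clock: 17.02
ee_pos: [0.5079, 0.1525, 0.0188]
ee_rot: [-180.0, -0.0, 164.3]
wrist_force: [-1.0, 0.1, -0.1]
gripper_width: 0.409
finger_force: 30.0
```

```bash
python3 -m crank '[{"offset":[0,0,-0.7],"spin":0,"hand":0.3},{"offset":[0,0,0],"spin":0,"hand":0.3}]';  python3 -m crank '[{"offset":[0,0,-0.7],"spin":0,"hand":0.3},{"offset":[0,0,0],"spin":0,"hand":0.3}]'
```

```text
clock: 17.27
ee_pos: [0.5079, 0.1524, 0.018]
ee_rot: [-180.0, -0.0, 164.3]
wrist_force: [-0.2, -0.5, -1.8]
gripper_width: 0.405
finger_force: 30.0
clock: 17.52
ee_pos: [0.508, 0.1525, 0.0178]
ee_rot: [180.0, 0.0, 164.3]
wrist_force: [-1.0, -1.1, 4.2]
gripper_width: 0.406
finger_force: 31.4
```

```bash
python3 -m crank '[{"offset":[0,0,0.5],"spin":0,"hand":0.42},{"offset":[0,0,0.5],"spin":0,"hand":0.48},{"offset":[0,0,0],"spin":0,"hand":0.6},{"offset":[0,0,0],"spin":0,"hand":0.6},{"offset":[0,0,20],"spin":0,"hand":0.7},{"offset":[0,0,30],"spin":0,"hand":0.7},{"offset":[0,0,40],"spin":0,"hand":0.7},{"offset":[0,0,0],"spin":0,"hand":0.7},{"offset":[0,0,0],"spin":0,"hand":0.7}]'
python3 meas.py; cp pics/m.png pics/w6.png
```

```text
clock: 18.65
ee_pos: [0.5077, 0.1524, 0.108]
ee_rot: [-180.0, -0.0, 164.3]
wrist_force: [0.3, -0.3, 0.2]
gripper_width: 0.699
finger_force: 0.0
tcp [0.5073 0.1523 0.1076] 18.7
large_disc 0.015 (0.9, array([507.3, 152.2]), np.float64(0.47))
small_disc 0.02 (0.88, array([506.6, 152.1]), np.float64(0.4))
large_disc 0.006 (0.9, array([509.7, 151.5]), np.float64(0.49))
small_disc 0.005 (0.88, array([510.7, 150.9]), np.float64(0.83))
handle 0.89 [0.443  0.1712 0.058 ]
carrier 0.55 [0.441 0.171 0.   ]
```

View pics/w6.png

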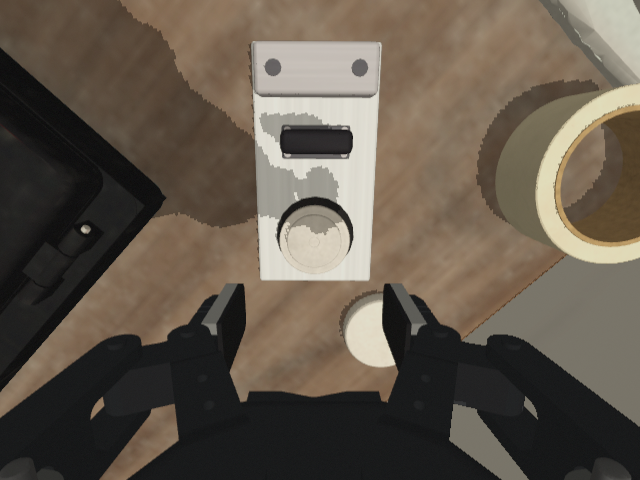

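Wrist view: small disc (315,241) is concentric on the large disc; measured centres agree to under 1 mm. I'll turn 90° above the handle.

```bash
python3 -m crank '[{"offset":[-7,2,5],"spin":9.9,"hand":0.7},{"offset":[-7,2,5],"spin":9.9,"hand":0.7},{"offset":[-7,2,5],"spin":9.9,"hand":0.6},{"offset":[-7,2,0],"spin":9.9,"hand":0.6},{"offset":[-7,2,0],"spin":9.9,"hand":0.6},{"offset":[-7,2,0],"spin":10,"hand":0.6},{"offset":[-7,2,0],"spin":10,"hand":0.6},{"offset":[-7,2.2,0],"spin":10,"hand":0.6},{"offset":[-7,2.3,0],"spin":10,"hand":0.6},{"offset":[0,0,0],"spin":0,"hand":0.6}]'
python3 - <<'E'
from h import *
p=env.read_camera("wrist"); s=env.sense(); print(s["ee_pos"],s["ee_rot"],s["joint_positions"]); cv2.imwrite("pics/w7.png",p["image"])
for r in env.mark_of("handle",p)[:2]: print(r["p"],np.round(r["position"]),at(p,r["position"],.058).round(4))
for r in env.silhouettes("handle",p)[:2]: print("sil",r["p"],np.round(r["bbox"]))
E
```

```text
clock: 20.35
ee_pos: [0.4446, 0.171, 0.1234]
ee_rot: [-180.0, -0.0, -106.2]
wrist_force: [0.3, 0.9, 0.8]
gripper_width: 0.598
finger_force: 0.0
[0.4449501  0.17099265 0.12345575] [-1.79983925e+02  4.01471265e-03 -1.06383223e+02] [ 2.10258133e+01  1.26243363e+01 -1.86974964e+01  5.86629597e+01
 -6.57669004e-03 -5.25909643e+01]
0.73 [320. 250.] [0.4407 0.1693 0.058 ]
sil 0.82 [291. 233. 222. 113.]
```

View pics/w7.png

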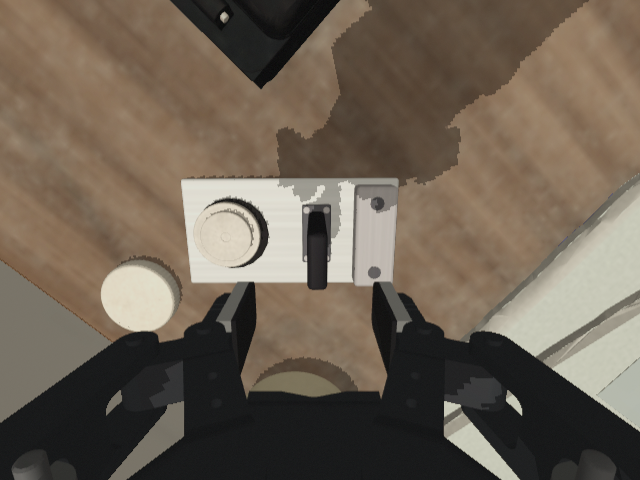

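Wrist view: handle (317,245) sits between the fingers (mid column about 314), stack at (229,234) intact. I'll shift slightly, descend and pinch.

```bash
python3 -m crank '[{"offset":[-1.5,0.4,-35],"spin":0,"hand":0.5},{"offset":[0,0,-30],"spin":0,"hand":0.45},{"offset":[0,0,-19],"spin":0,"hand":0.4},{"offset":[0,0,0],"spin":0,"hand":0.3},{"offset":[0,0,0],"spin":0,"hand":0.24},{"offset":[0,0,0],"spin":0,"hand":0.2},{"offset":[0,0,0],"spin":0,"hand":0.17}]' 30;  python3 -m crank '[{"offset":[0,0,0],"spin":0,"hand":0.14},{"offset":[0,0,0],"spin":0,"hand":0.1},{"offset":[0,0,0],"spin":0,"hand":0.05},{"offset":[0,0,0],"spin":0,"hand":0},{"offset":[0,0,0],"spin":0,"hand":0}]'; python3 -m crank '[{"offset":[0,0,0],"spin":0,"hand":0},{"offset":[0,0,0],"spin":0,"hand":0}]' 80
```

```text
clock: 21.38
ee_pos: [0.4439, 0.1715, 0.0401]
ee_rot: [-179.9, 0.0, -106.2]
wrist_force: [-0.9, 0.5, 0.1]
gripper_width: 0.164
finger_force: 0.0
clock: 22.0
ee_pos: [0.4433, 0.1715, 0.0398]
ee_rot: [-180.0, 0.0, -106.2]
wrist_force: [-3.4, 0.9, 5.8]
gripper_width: 0.136
finger_force: 29.9
clock: 22.25
ee_pos: [0.4434, 0.1716, 0.0399]
ee_rot: [-180.0, 0.0, -106.2]
wrist_force: [-3.2, 0.6, 6.8]
gripper_width: 0.133
finger_force: 78.6
```

```bash
python3 -m crank '[{"offset":[0,0,2],"spin":0,"hand":0},{"offset":[0,0,4],"spin":0,"hand":0},{"offset":[0,0,6],"spin":0,"hand":0},{"offset":[0,0,8],"spin":0,"hand":0},{"offset":[0,0,10],"spin":0,"hand":0},{"offset":[0,0,10],"spin":0,"hand":0},{"offset":[0,0,10],"spin":0,"hand":0},{"offset":[0,0,10],"spin":0,"hand":0},{"offset":[0,0,10],"spin":0,"hand":0},{"offset":[0,0,10],"spin":0,"hand":0}]'
python3 -m crank '[{"offset":[0,0,10],"spin":0,"hand":0},{"offset":[0,0,10],"spin":0,"hand":0},{"offset":[0,0,10],"spin":0,"hand":0},{"offset":[0,0,10],"spin":0,"hand":0},{"offset":[0,0,10],"spin":0,"hand":0},{"offset":[0,0,8],"spin":0,"hand":0},{"offset":[0,0,6],"spin":0,"hand":0},{"offset":[0,0,4],"spin":0,"hand":0},{"offset":[0,0,2],"spin":0,"hand":0},{"offset":[0,0,0],"spin":0,"hand":0}]'
python3 -m crank '[{"offset":[0,0,0],"spin":0,"hand":0},{"offset":[0,0,0],"spin":0,"hand":0},{"offset":[0,0,0],"spin":0,"hand":0},{"offset":[0,0,0],"spin":0,"hand":0}]'
python3 - <<'E'
from h import *
p=env.read_camera("wrist"); q=env.read_camera("side")
a=cv2.resize(q["image"][120:280,170:350],(720,640)[:2],interpolation=cv2.INTER_CUBIC)
cv2.imwrite("pics/end.png",np.hstack([cv2.resize(p["image"],(420,315)),cv2.resize(a,(354,315))]))
print(env.sense()["wrist_torque"])
E
```

```text
clock: 23.5
ee_pos: [0.4434, 0.1714, 0.1201]
ee_rot: [-180.0, 0.0, -106.2]
wrist_force: [0.1, -0.2, -7.1]
gripper_width: 0.132
finger_force: 77.8
clock: 24.75
ee_pos: [0.4434, 0.1714, 0.1894]
ee_rot: [-180.0, -0.0, -106.2]
wrist_force: [-1.6, 0.1, -6.5]
gripper_width: 0.134
finger_force: 77.8
clock: 25.25
ee_pos: [0.4434, 0.1713, 0.1894]
ee_rot: [-180.0, -0.0, -106.2]
wrist_force: [0.4, 0.4, -7.8]
gripper_width: 0.125
finger_force: 77.8
[ 0.04445973  0.01933994 -0.03863417]
```

View pics/end.png

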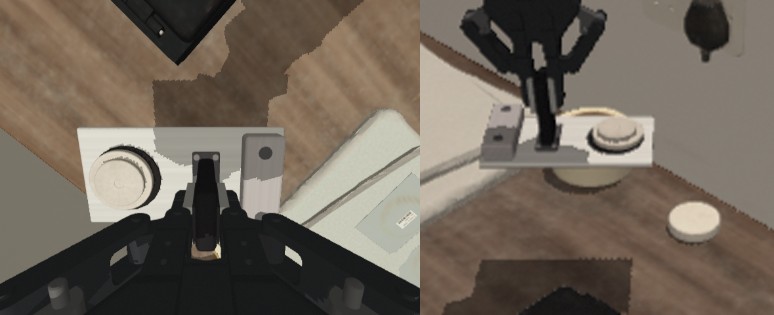

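Both views show the carrier level with the stack centred on the pad (wrist 121,178; side 616,134), raised 149.5 mm.

```bash
python3 -c "
from station import env; print(env.job_done())"
```

```text
the job is handed in; nothing more can be done
None
```

I handed the job in at about 25 s: both discs are stacked to within about 1 mm of the pad's centre, and the carrier is held still and level about 15 cm above the table. I did not move the tape roll, jar or lid.

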